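# Collect the finished soap bars from the press tray

## Task

The little soap press under the sink has dropped its bars into its catch tray. Move the two full-length soap bars into the white caddy and set them down, without dropping them, so that both lie flat on the caddy's bottom side by side. Leave the short end piece where it lies in the tray.

Things in the scene. Friction and masses are not known exactly. Their poses are not given: they have to be found in the camera images.
- bar_a: Finished soap bar, cream, an oblong block 74 (its x, long) x 42 (its y) x 30 mm high (z), about 95 g; origin at the centre of its underside, z up. It lies flat on the floor (5 mm above the work surface) of an aluminium catch tray, in one row with bar_b and end_piece, about 105 mm apart, in any order, long sides roughly along the robot's x.
- bar_b: Second finished soap bar, the same as bar_a, in the same tray. The tray is 170 x 350 mm outside, long along the row; its walls, 5 mm thick, rise 12 mm over its floor. A soap press with a 280 mm tall frame stands past the tray's left (+y) end, its foot 40 mm from that end; a small chute slopes from it to the tray.
- end_piece: Short end piece of soap, same cream material and section as the bars but only 36 mm long (x), 42 mm wide (y), 30 mm high; origin at the centre of its underside. It lies in the same tray and must stay there.
- caddy: Loose shallow white plastic open box, 0.7 kg, right (-y) of the tray: 180 mm along its x, 300 mm along its y, 50 mm high, walls and floor 5 mm thick, so 170 x 290 mm inside. Origin at the centre of its underside, z up; inner floor 5 mm above it. Beyond tray and caddy, from x = 0.78, stands a fixed grey shelf riser 80 mm high with a bottle, valve, scoop and brush on it.
Things that resemble listed ones, but are neither listed nor needed, are in the scene too. Leave any orange look-alike of the bar_b alone.

How it is judged:
At the end, for the whole second after the job is handed in: Both full-length bars lie inside the caddy, released and at rest, flat on its floor (tilted less than about 10 degrees, underside centre less than 9 mm above the inner floor, so not stacked or leaning), and the short end piece is within 30 mm of where it started (x of bar_a in the frame of caddy between -0.08 and 0.08 m and y of bar_a in the frame of caddy between -0.14 and 0.14 m and z of bar_a in the frame of caddy between 0 and 0.014 m and angle between each of bar_a, bar_b's own z axis and vertical below 0.18 rad and linear speed of each of bar_a, bar_b below 0.03 m/s and x of bar_b in the frame of caddy between -0.08 and 0.08 m and y of bar_b in the frame of caddy between -0.14 and 0.14 m and z of bar_b in the frame of caddy between 0 and 0.014 m and distance of end_piece from where it was at the start of the episode below 0.03 m); the robot touches nothing.
It fails at once if a soap bar is dropped (falls freely by more than about 3 cm) ((linear speed of bar_a above 0.8 m/s and contact force between the fingers and bar_a below 0.05 N) or (linear speed of bar_b above 0.8 m/s and contact force between the fingers and bar_b below 0.05 N)).
It fails at once if the short end piece is taken out of its place in the tray (moved more than 60 mm) (distance of end_piece from where it was at the start of the episode above 0.06 m).
It also fails if it takes over 58 s, if anything falls off the work surface, if the arm or the gripper's body presses on something with over 40 N, if the wrist force passes 120 N, or if a joint passes its speed limit or range.

## Robot

A 7-joint arm with a two-finger parallel gripper is mounted at the origin on the work surface. World frame = base frame: x ahead of the robot, y to its left, z up, the work surface at z = 0. Lengths are in m, angles in rad, forces in N, time in s.
With the tool pointing down it reaches from about 0.4 to 0.85 m from the base axis. Payload 10.4 kg.
Tool frame: the origin (TCP) lies at the very end of the fingers, on their centre line; the grasp point (between the pads) lies 19 mm behind it; y points along the fingers, x is the direction in which the jaws open and shut, and the axes are right-handed (so a half turn about y gives the same grasp; the last joint's range is limited). The gripper opens to 87 mm and grips with 3 to 60 N. Pads are 19 mm wide; open, the fingers measure 117 mm over their backs; the gripper's body (75 mm by 190 mm) begins 51 mm behind the grasp point.
Start: joints at [1.315, 0.332, -0.065, 1.46, 0.022, 1.35, -0.088], TCP at [0.144, -0.608, 0.223] pointing down, gripper open.
Joint ranges: [-2.6, 2.6], [-0.5, 2.12], [-1.47, 1.34], [0.16, 2.42], [-1.27, 4.41], [0.06, 2.06], [-2.6, 2.6]. Speed limits (rad/s): [2.22, 2.22, 2.79, 2.79, 3.14, 3.14, 3.14].

## Interface

Orientations are given as a unit quaternion [x, y, z, w].
In Python, from bench import readout, vision, r gives the robot as it stands.
- The arm moves only by the tool arm_command, never from a script. Its argument "targets" is a list that holds one entry, the list of rows, each a list of 6 numbers: the shift along the tool's x, y, z in m, then the turn, a rotation vector about the tool's x, y, z in degrees. A call has 1 to 12 rows; each row shifts and turns the commanded pose from where the row before left it, along the tool's axes as they then stand; what a row does not reach is not made up. A row lasts 1/12 s, in which the tool goes at most 41.7 mm and 7.16 degrees, less where a joint would pass 70% of its speed; a pose out of reach is approached as far as the arm can. A call is refused whole if a number of a shift passes 0.0417 or a number of a turn 7.16, either way. A call with a gripper value outside its range is refused whole. "hand" is the opening, from 0 (shut) to 1 (fully open), set as the call begins (left out, the last holds). The fingers move at their own pace and stop on an object; "grip_force" is the grip in N (left out, the last holds). Time passes only in rows, so rows that do not move let the fingers close. It gives the time, the measured TCP pose, the force and the opening at its end, in the units of the state.
- readout.read_state(): the state, without advancing time (a new reading comes with each control period).
- vision.camera(name): name is "side" or "top"; returns a dict with "pixels" (384x512x3 uint8, blue, green, red), "fovy" (degrees; the focal length in pixels is half the picture's height over the tangent of half this angle, whatever the lens; pixels are square), "cx", "cy" (the principal point, pixels), "D" ([k1, k2, p1, p2, k3] as OpenCV has them; the pictures are not rectified), "R" (3x3) and "t" (3): a world point X has camera coordinates R X + t. Camera axes: x right, y down, z forward; pixel columns grow to the right and rows downward; lengths in m; the calibration is good to about 2 mm. A picture is of the moment at which its call begins. There is no depth.
- r.close_job(): hands the job in, once; it reports no verdict.
The state is a dict: "time": time; "joint_positions": joint angles; "joint_vel": joint speeds; "joint_torque": joint torques, N m; "ee_pos": TCP position; "eef_rot": TCP orientation; "ft_force": force on the tool from outside, world axes, zero at the start; "torque": the same for the moment, N m; "width": finger opening in m.
Only numpy, scipy, OpenCV 4.12 (cv2) and the standard library are available. Lean on these libraries where they do the work, as an engineer would, in place of code of your own. Each camera call takes 0.05 s, during which the arm holds its last target.

## Working session

There is one attempt and no reset: what is moved stays moved. The work goes in short steps, Python scripts to look and compute and a tool call to move; the robot and the scene stay as the last step left them, time stands still between calls to the robot, and variables do not carry over. Pictures are saved under pics/ and viewed, and the job is handed in when it is done.

Besides the shell and the picture viewer there is one more tool, called after "Call:" in YAML: its name, and indented under it one key for each argument. arm_command: Moves the arm, as the interface text tells. Its arguments: {"type":"object","properties":{"targets":{"type":"array","items":{"type":"array","items":{"type":"array","items":{"type":"number"}}}},"hand":{"type":"number"},"grip_force":{"type":"number"}},"required":["targets"]}

```bash
mkdir -p pics; ls
python3 - <<'E'
from bench import readout, vision, r
import cv2,json
s=readout.read_state();print({k:s[k] for k in('time','ee_pos','eef_rot','width','joint_positions','ft_force')})
for n in('top','side'):
    c=vision.camera(n);cv2.imwrite(f'pics/{n}0.png',c['pixels']);print(n,c['fovy'],c['cx'],c['cy'],c['D'],c['R'],c['t'])
E
```

```text
pics
{'time': 0.0, 'ee_pos': array([ 0.14409064, -0.60775918,  0.22174702]), 'eef_rot': array([-0.5544035 ,  0.43894339, -0.43811626,  0.55499514]), 'width': 0.0871770556268002, 'joint_positions': array([ 1.3154224 ,  0.3328757 , -0.06473126,  1.46095099,  0.0216125 ,
        1.34990041, -0.08846258]), 'ft_force': array([ 0.25927916, -0.75467903,  0.80601864])}
top 49.18448452080115 241.38026484647384 184.97569343489218 [-0.1211524  0.         0.         0.         0.       ] [[ 0.01067744 -0.99993667  0.00355717]
 [-0.99295475 -0.01102259 -0.11798036]
 [ 0.11801209 -0.00227238 -0.99300956]] [0.03982097 0.48910002 1.03599108]
side 46.57501357764357 256.33946530801114 195.10874655061113 [-0.17326352  0.          0.          0.          0.        ] [[-0.83653486 -0.54742754 -0.02307642]
 [-0.28871748  0.47620754 -0.83058329]
 [ 0.46567333 -0.68814931 -0.55641611]] [0.41452824 0.14942318 0.94412366]
```

View pics/top0.png

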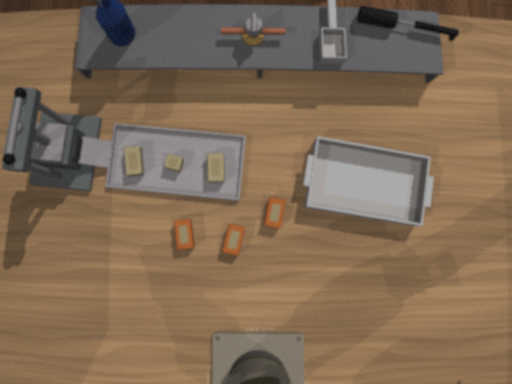

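View pics/side0.png

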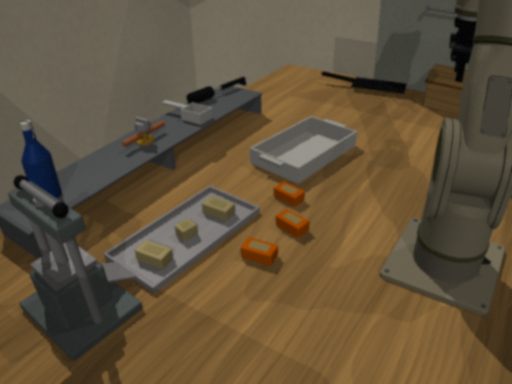

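```bash
cat > h.py <<'E'
import numpy as np,cv2
from scipy.spatial.transform import Rotation as Ro
def K(c):
    f=192/np.tan(np.radians(c['fovy']/2));return np.array([[f,0,c['cx']],[0,f,c['cy']],[0,0,1.]])
def back(c,uv,z):
    uv=np.asarray(uv,float).reshape(-1,1,2)
    n=cv2.undistortPoints(uv,K(c),np.array(c['D'])).reshape(-1,2)
    d=np.c_[n,np.ones(len(n))]@np.array(c['R']);C=-np.array(c['R']).T@np.array(c['t'])
    s=(z-C[2])/d[:,2];return C+d*s[:,None]
def proj(c,X):
    R=np.array(c['R']);return cv2.projectPoints(np.asarray(X,float).reshape(-1,1,3),cv2.Rodrigues(R)[0],np.array(c['t'],float),K(c),np.array(c['D']))[0].reshape(-1,2)
E
python3 - <<'E'
from bench import readout, vision, r
from h import *
c=vision.camera('top');p=c['pixels']
print('cam',-np.array(c['R']).T@np.array(c['t']))
for q in[(161,133),(162,173),(167,216),(185,365),(180,150),(235,184)]:print(q,p[q])
crop=cv2.resize(p[110:215,0:260],None,fx=3,fy=3,interpolation=cv2.INTER_CUBIC);cv2.imwrite('pics/c1.png',crop)
crop=cv2.resize(p[125:235,295:440],None,fx=5,fy=5,interpolation=cv2.INTER_CUBIC);cv2.imwrite('pics/c2.png',crop)
E
```

```text
cam [0.36296952 0.04756377 1.08631159]
(161, 133) [ 95 127 140]
(162, 173) [100 131 146]
(167, 216) [ 98 132 144]
(185, 365) [170 170 169]
(180, 150) [149 146 153]
(235, 184) [ 98 131 146]
```

View pics/c1.png

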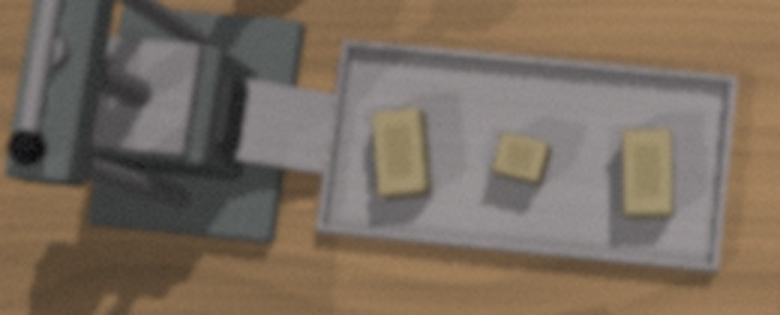

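View pics/c2.png

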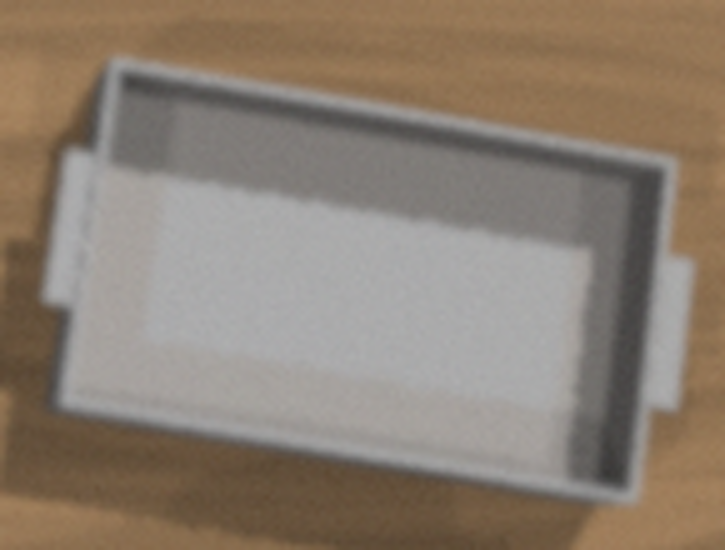

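Run:
```python
from bench import readout, vision, r
from h import *
c=vision.camera('top');p=c['pixels'].astype(int)
P=cv2.GaussianBlur(c['pixels'],(3,3),0).astype(int)
m=((P[:,:,2]-P[:,:,0])>22).astype(np.uint8);m[:136]=0;m[192:]=0;m[:,:115]=0;m[:,236:]=0
n,l,st,ce=cv2.connectedComponentsWithStats(m)
for i in range(1,n):
    if st[i,4]<40: continue
    up=cv2.findContours((l==i).astype(np.uint8),cv2.RETR_EXTERNAL,cv2.CHAIN_APPROX_NONE)[0][0].reshape(-1,2)
    ctr=back(c,ce[i],.035)[0]
    X=back(c,up,.035)[:,:2].astype(np.float32)
    print(st[i],ce[i].round(1),ctr.round(4),cv2.minAreaRect(X*1000))
q=np.array([[113,60],[676,155],[636,500],[57,405]])/5+[295,125]-.4
X=back(c,q,.05);print(X.round(4),X.mean(0))
for a,b in((0,1),(1,2),(2,3),(3,0)):
    d=X[b]-X[a];print(np.linalg.norm(d),np.degrees(np.arctan2(d[1],d[0])))
# tray corners z=.017, press frame
q=np.array([[345,43],[736,77],[716,270],[318,235],[240,82],[240,162]])/3+[0,110]-.3
print('tray',back(c,q,.017).round(3))
q=np.array([[303,22],[270,240]])/3+[0,110];print('foot',back(c,q,.02).round(3))
q=np.array([[112,0],[85,180],[245,90]])/3+[0,110];print('frame',back(c,q,.28).round(3))
```

```text
[124 146  19  30 488] [133.  160.3] [0.5485 0.3235 0.035 ] ((548.7570190429688, 323.3896484375), (74.6177978515625, 44.69224166870117), 7.181895732879639)
[207 153  17  29 471] [215.3 166.9] [0.5335 0.1118 0.035 ] ((533.2660522460938, 112.6744384765625), (72.16150665283203, 40.78047180175781), 0.9387068152427673)
[164 154  19  17 235] [173.2 162.1] [0.5448 0.2195 0.035 ] ((544.8463745117188, 219.56399536132812), (42.916015625, 36.1619987487793), 76.3846664428711)
[115 188  30   4  66] [126.1 190.2] [0.4713 0.3379 0.035 ] ((473.18890380859375, 329.3728332519531), (7.683232307434082, 75.16364288330078), 0.6879722476005554)
[[ 0.6119 -0.1459  0.05  ]
 [ 0.5679 -0.4404  0.05  ]
 [ 0.3904 -0.4115  0.05  ]
 [ 0.4364 -0.1158  0.05  ]] [ 0.50164263 -0.27839589  0.05      ]
0.29770205116661475 -98.50483753764128
0.1798027823842164 170.76916428290573
0.2993036661859023 81.17098827878922
0.1781370776142451 -9.751303545630376
tray [[0.649 0.382 0.017]
 [0.62  0.037 0.017]
 [0.452 0.052 0.017]
 [0.478 0.397 0.017]
 [0.613 0.475 0.017]
 [0.542 0.471 0.017]]
foot [[0.666 0.419 0.02 ]
 [0.472 0.438 0.02 ]]
frame [[0.609 0.465 0.28 ]
 [0.484 0.474 0.28 ]
 [0.546 0.366 0.28 ]]
```

Run:
```python
from bench import readout, vision, r
from h import *
s=readout.read_state();print(Ro.from_quat(s['eef_rot']).as_matrix().round(3))
c=vision.camera('top');d=vision.camera('side')
t=cv2.resize(c['pixels'][85:200,0:130],None,fx=4,fy=4,interpolation=cv2.INTER_CUBIC)
x0,y0=10,165
s_=cv2.resize(d['pixels'][y0:365,x0:165],None,fx=4,fy=4,interpolation=cv2.INTER_CUBIC)
cands=np.array([[80,130],[79,163],[75,163],[38,95]])
for i,z in enumerate((.05,.1,.15,.2,.28)):
    for k,(u,col) in enumerate(zip(proj(d,back(c,cands,z)),((0,0,255),(0,255,0),(255,0,0),(0,255,255)))):
        q=((u-[x0,y0])*4).astype(int);cv2.circle(s_,q.tolist(),3,col,-1);cv2.putText(s_,str(z),(q+4).tolist(),0,.4,col,1)
for u in cands: cv2.circle(t,((u-[0,85])*4).tolist(),3,(0,0,255),-1)
H=600;s_=cv2.resize(s_,None,fx=H/s_.shape[0],fy=H/s_.shape[0])[:, :460]
cv2.imwrite('pics/p1.png',s_);cv2.imwrite('pics/p2.png',t)
g=cv2.resize(d['pixels'][0:110,400:512],None,fx=5,fy=5);cv2.imwrite('pics/p3.png',g)
```

```text
[[ 0.231 -0.     0.973]
 [-0.973  0.001  0.231]
 [-0.001 -1.    -0.   ]]
```

View pics/p1.png

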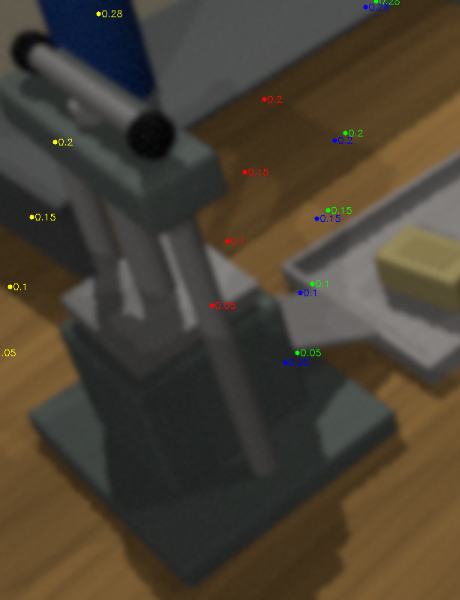

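View pics/p2.png

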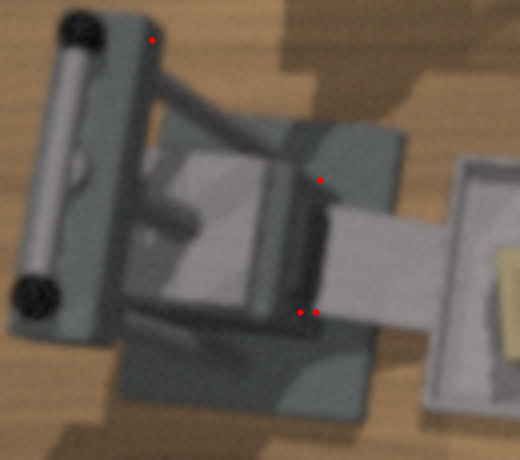

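View pics/p3.png

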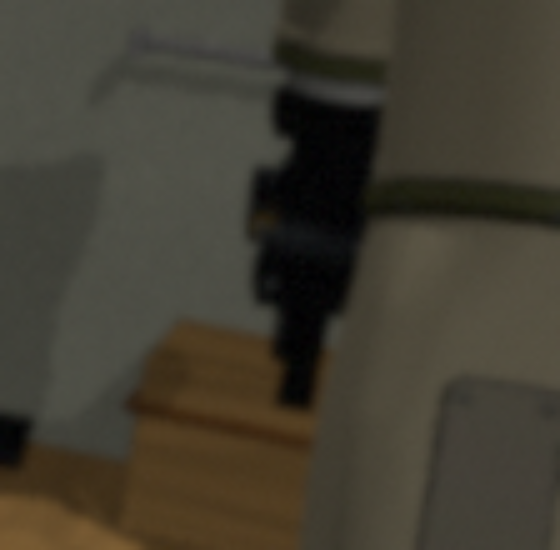

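Call:
arm_command:
  targets:
    - [[0,0,0,0,6.2,0],[0,0,0,0,6.2,0],[-0.025,0,0.03,0,0,0],[-0.025,0,0.03,0,0,0],[-0.025,0,0.03,0,0,0],[-0.025,0,0.03,0,0,0],[-0.025,0,0.03,0,0,0],[-0.025,0,0.03,0,0,0],[-0.025,0,0.03,0,0,0],[-0.025,0,0.03,0,0,0],[-0.025,0,0.03,0,0,0],[-0.025,0,0.03,0,0,0]]
  hand: 0.75
  grip_force: 20

```text
time: 1.3
ee_pos: [0.4412, -0.3518, 0.2228]
eef_rot: [0.504, -0.496, 0.496, -0.504]
ft_force: [0.9, -1.2, -0.2]
width: 0.0654
```

```bash
cat >> h.py <<'E'
def plan(target,yaw=None):
    from bench import readout
    s=readout.read_state();M=Ro.from_quat(s['eef_rot']).as_matrix();z=M[:,2]
    y=np.degrees(np.arctan2(z[1],z[0]))
    print('t',s['time'],'tcp',s['ee_pos'].round(4),'yaw',y.round(2),'w',round(float(s['width']),4),'F',s['ft_force'].round(1),'q',s['joint_positions'].round(2),'down',M[:,1].round(3))
    # turn first (about tool y), then shift in turned frame
    a=0 if yaw is None else yaw-y
    M2=Ro.from_euler('z',a,degrees=True).as_matrix()@M
    d=M2.T@(np.array(target)-s['ee_pos']);print('turn about tool y',round(-a,2),'then shift tool',d.round(4),'min rows',np.linalg.norm(d)/.0417)
E
python3 -c "
from h import *
plan([.533,.112,.1],1)"
```

```text
t 1.3 tcp [ 0.4412 -0.3518  0.2228] yaw 0.93 w 0.0654 F [ 0.9 -1.2 -0.2] q [ 0.84  0.21 -0.29  1.61  0.06  1.32 -1.01] down [ 0. -0. -1.]
turn about tool y -0.07 then shift tool [-0.4622  0.1226  0.0998] min rows 11.715181422405522
```

Call:
arm_command:
  targets:
    - [[-0.0385,0.01,0.0083,0,0,0],[-0.0385,0.01,0.0083,0,0,0],[-0.0385,0.01,0.0083,0,0,0],[-0.0385,0.01,0.0083,0,0,0],[-0.0385,0.01,0.0083,0,0,0],[-0.0385,0.01,0.0083,0,0,0],[-0.0385,0.01,0.0083,0,0,0],[-0.0385,0.01,0.0083,0,0,0],[-0.0385,0.01,0.0083,0,0,0],[-0.0385,0.01,0.0083,0,0,0],[-0.0385,0.01,0.0083,0,0,0],[-0.0385,0.01,0.0083,0,0,0]]

```text
time: 2.3
ee_pos: [0.5323, 0.112, 0.1023]
eef_rot: [-0.504, 0.496, -0.496, 0.504]
ft_force: [0.4, -1.2, 1.0]
width: 0.0653
```

Call:
arm_command:
  targets:
    - [[0,0,0,0,0,0],[0,0,0,0,0,0]]

```text
time: 2.47
ee_pos: [0.5314, 0.1132, 0.1019]
eef_rot: [0.505, -0.495, 0.494, -0.505]
ft_force: [0.7, -0.7, -0.5]
width: 0.0651
```

```bash
python3 -c "
from h import *
from bench import vision
plan([.533,.112,.01],1)
c=vision.camera('top');d=vision.camera('side')
cv2.imwrite('pics/a1.png',np.hstack([cv2.resize(c['pixels'][90:220,90:260],(400,306)),cv2.resize(d['pixels'][130:300,90:280],(400,358))[:306]]))"
```

```text
t 2.4667 tcp [0.5314 0.1132 0.1019] yaw 1.21 w 0.0651 F [ 0.7 -0.7 -0.5] q [ 0.24  0.32 -0.62  1.79  0.21  1.09 -2.  ] down [-0.001  0.001 -1.   ]
turn about tool y 0.21 then shift tool [0.0013 0.0919 0.0017] min rows 2.2038101980893687
```

View pics/a1.png

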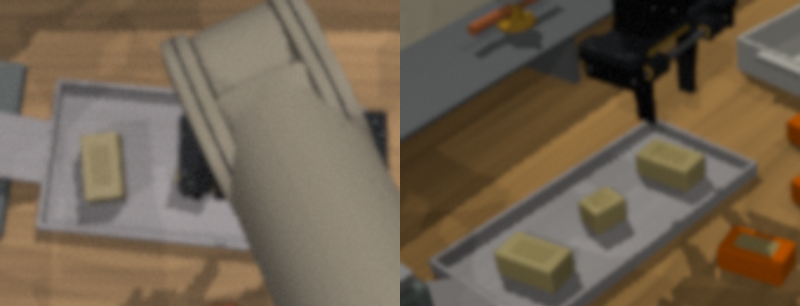

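Call:
arm_command:
  targets:
    - [[0.0013,0.02,0.0017,0,0.2,0],[0,0.02,0,0,0,0],[0,0.012,0,0,0,0],[0,0.01,0,0,0,0],[0,0,0,0,0,0]]

```text
time: 2.98
ee_pos: [0.5329, 0.1077, 0.0389]
eef_rot: [0.504, -0.498, 0.497, -0.502]
ft_force: [-0.7, 0.8, -0.5]
width: 0.0652
```

```bash
python3 -c "
from h import *
from bench import vision
plan([.533,.112,.01],1)
d=vision.camera('side')
cv2.imwrite('pics/a2.png',cv2.resize(d['pixels'][130:270,150:330],None,fx=4,fy=4))"
```

```text
t 2.9833 tcp [0.5329 0.1077 0.0389] yaw 0.66 w 0.0652 F [-0.7  0.8 -0.5] q [ 0.22  0.4  -0.59  1.84  0.27  0.98 -2.04] down [-0.003 -0.001 -1.   ]
turn about tool y -0.34 then shift tool [-0.0043  0.0289  0.0003] min rows 0.7009259585456327
```

View pics/a2.png

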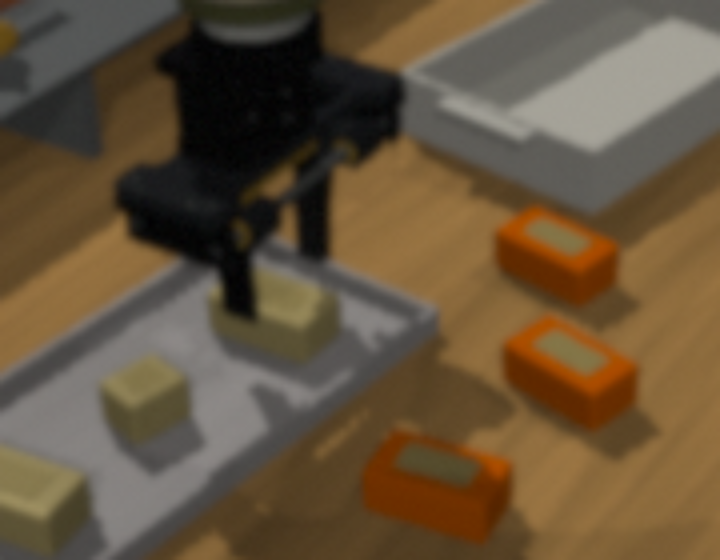

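```bash
python3 -c "
from h import *
from bench import vision
plan([.533,.112,.01],1)
d=vision.camera('side');f=lambda X:((proj(d,X)-[150,130])*4).round(0)
print(f([[.533,.141,.039],[.533,.15,.039],[.57,.133,.035],[.496,.133,.035],[.57,.133,.005],[.496,.133,.005],[.57,.091,.035],[.496,.091,.035]]))
im=cv2.resize(d['pixels'][130:270,150:330],None,fx=4,fy=4)
for q in f([[.533,.141,.039],[.533,.16,.039],[.57,.133,.035],[.496,.133,.035],[.57,.133,.005],[.496,.133,.005],[.57,.091,.035],[.496,.091,.035]]).astype(int): cv2.circle(im,q.tolist(),3,(0,0,255),-1)
cv2.imwrite('pics/a3.png',im)"
```

```text
t 3.0333 tcp [0.5335 0.1083 0.0401] yaw 0.69 w 0.0654 F [-0.5  0.1  1.6] q [ 0.22  0.4  -0.59  1.84  0.27  0.98 -2.04] down [-0.001 -0.    -1.   ]
turn about tool y -0.31 then shift tool [-0.0038  0.0301 -0.0004] min rows 0.7285235584171631
[[244. 311.]
 [235. 318.]
 [205. 291.]
 [301. 328.]
 [210. 331.]
 [304. 368.]
 [247. 259.]
 [342. 294.]]
```

View pics/a3.png

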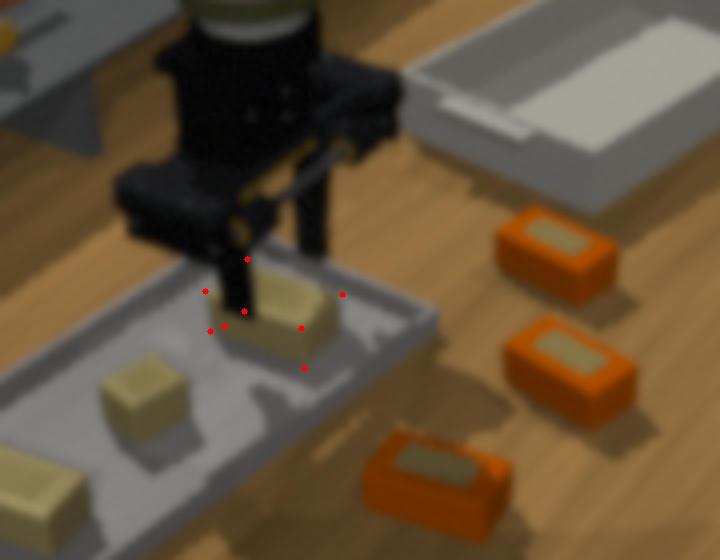

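Call:
arm_command:
  targets:
    - [[-0.004,0.01,-0.002,0,0,0],[0,0.01,0,0,0,0],[0,0.009,0,0,0,0],[0,0,0,0,0,0],[0,0,0,0,0,0]]

```text
time: 3.5
ee_pos: [0.5312, 0.1129, 0.0108]
eef_rot: [0.504, -0.497, 0.496, -0.503]
ft_force: [0.1, 1.0, 0.2]
width: 0.0653
```

```bash
python3 -c "
from h import *
plan([.533,.112,.01],1)"
```

```text
t 3.5 tcp [0.5312 0.1129 0.0108] yaw 0.75 w 0.0653 F [0.1 1.  0.2] q [ 0.2   0.44 -0.58  1.86  0.3   0.93 -2.08] down [-0.001 -0.    -1.   ]
turn about tool y -0.25 then shift tool [0.001  0.0008 0.0018] min rows 0.05177834684232186
```

Grip.

Call:
arm_command:
  targets:
    - [[0,0,0,0,0,0],[0,0,0,0,0,0],[0,0,0,0,0,0],[0,0,0,0,0,0],[0,0,0,0,0,0],[0,0,0,0,0,0]]
  hand: 0
  grip_force: 20

```text
time: 4.0
ee_pos: [0.5319, 0.1129, 0.0118]
eef_rot: [-0.503, 0.497, -0.497, 0.503]
ft_force: [-0.3, -0.5, 1.7]
width: 0.0417
```

Call:
arm_command:
  targets:
    - [[0,0,0,0,0,0],[0,-0.005,0,0,0,0],[0,-0.01,0,0,0,0],[0,-0.01,0,0,0,0],[0,-0.01,0,0,0,0],[0,0,0,0,0,0]]

```text
time: 4.5
ee_pos: [0.5333, 0.1134, 0.0493]
eef_rot: [-0.502, 0.496, -0.498, 0.504]
ft_force: [1.6, 0.0, -0.5]
width: 0.0421
```

```bash
python3 -c "
from h import *
from bench import vision
plan([.492,-.337,.13],-9.2)
d=vision.camera('side')
cv2.imwrite('pics/a4.png',cv2.resize(d['pixels'][130:270,150:330],None,fx=4,fy=4))"
```

```text
t 4.5 tcp [0.5333 0.1134 0.0493] yaw 0.74 w 0.0421 F [ 1.6  0.  -0.5] q [ 0.22  0.39 -0.6   1.84  0.26  0.99 -2.05] down [ 0.004  0.    -1.   ]
turn about tool y 9.94 then shift tool [ 0.4512 -0.0807  0.0316] min rows 11.018530192036085
```

View pics/a4.png

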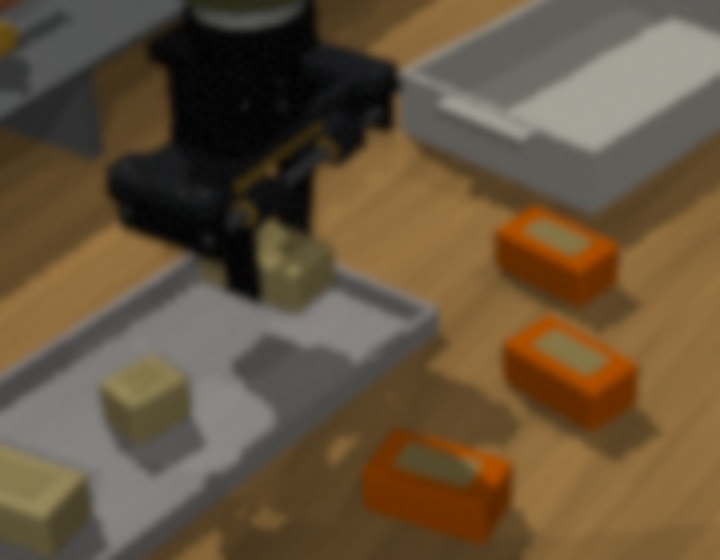

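The picture shows the bar lifted between the fingers at about (270,260) in the crop, clear of the tray, so I'll raise, turn and carry it.

Call:
arm_command:
  targets:
    - [[0,-0.015,0,0,2.5,0],[0,-0.023,0,0,2.5,0],[0,-0.023,0,0,2.5,0],[0,-0.02,0,0,2.4,0],[0.015,0,0.001,0,0,0],[0.025,0,0.002,0,0,0],[0.03,0,0.002,0,0,0],[0.03,0,0.002,0,0,0],[0.03,0,0.002,0,0,0],[0.03,0,0.002,0,0,0],[0.03,0,0.002,0,0,0],[0.03,0,0.002,0,0,0]]

```text
time: 5.55
ee_pos: [0.5109, -0.1081, 0.1274]
eef_rot: [0.459, -0.538, 0.538, -0.458]
ft_force: [0.3, 0.5, -1.0]
width: 0.0419
```

Call:
arm_command:
  targets:
    - [[0.03,0,0.002,0,0,0],[0.03,0,0.002,0,0,0],[0.03,0,0.002,0,0,0],[0.03,0,0.002,0,0,0],[0.03,0,0.002,0,0,0],[0.03,0,0.002,0,0,0],[0.025,0,0.002,0,0,0],[0.017,0,0.002,0,0,0],[0.01,0,0.002,0,0,0],[0,0,0,0,0,0]]

```text
time: 6.38
ee_pos: [0.4916, -0.3406, 0.127]
eef_rot: [-0.458, 0.539, -0.539, 0.457]
ft_force: [-0.6, 0.9, -1.3]
width: 0.0419
```

```bash
python3 -c "
from h import *
from bench import vision
plan([.492,-.337,.013],-9.2)
c=vision.camera('top');d=vision.camera('side')
cv2.imwrite('pics/a5.png',np.hstack([cv2.resize(c['pixels'][90:240,250:450],(400,300)),cv2.resize(d['pixels'][60:210,200:400],(400,300))]))"
```

```text
t 6.3833 tcp [ 0.4916 -0.3406  0.127 ] yaw -9.33 w 0.0419 F [-0.6  0.9 -1.3] q [ 0.79  0.36 -0.31  1.64  0.12  1.16 -1.29] down [-0.001 -0.    -1.   ]
turn about tool y -0.13 then shift tool [-3.70e-03  1.14e-01 -1.00e-04] min rows 2.7356410900880417
```

View pics/a5.png

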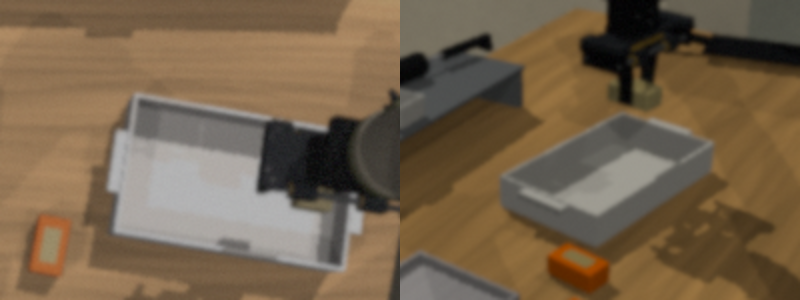

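Call:
arm_command:
  targets:
    - [[-0.003,0.01,0,0,0,0],[0,0.018,0,0,0,0],[0,0.018,0,0,0,0],[0,0.018,0,0,0,0],[0,0.015,0,0,0,0],[0,0.012,0,0,0,0],[0,0.008,0,0,0,0],[0,0.005,0,0,0,0],[0,0,0,0,0,0],[0,0,0,0,0,0]]

```text
time: 7.32
ee_pos: [0.4932, -0.3354, 0.0239]
eef_rot: [0.458, -0.538, 0.538, -0.459]
ft_force: [-0.7, 0.3, -0.6]
width: 0.0417
```

```bash
python3 -c "
from h import *
from bench import vision
plan([.492,-.337,.012],-9.2)
c=vision.camera('top');d=vision.camera('side')
cv2.imwrite('pics/a6.png',np.hstack([cv2.resize(c['pixels'][90:240,250:450],(400,300)),cv2.resize(d['pixels'][60:210,200:400],(400,300))]))"
```

```text
t 7.3167 tcp [ 0.4932 -0.3354  0.0239] yaw -9.15 w 0.0417 F [-0.7  0.3 -0.6] q [ 0.76  0.47 -0.3   1.73  0.17  0.97 -1.33] down [ 0.001 -0.    -1.   ]
turn about tool y 0.05 then shift tool [ 0.0017  0.0119 -0.001 ] min rows 0.2904495687309089
```

View pics/a6.png

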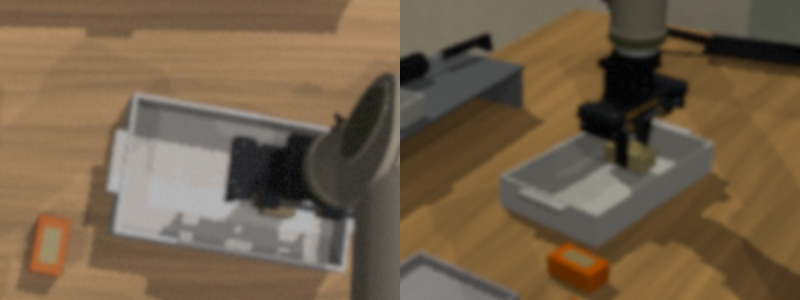

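Call:
arm_command:
  targets:
    - [[0,0.005,0,0,0,0],[0,0.003,0,0,0,0],[0,0.002,0,0,0,0],[0,0.001,0,0,0,0],[0,0,0,0,0,0],[0,0,0,0,0,0]]

```text
time: 7.92
ee_pos: [0.4929, -0.3356, 0.0125]
eef_rot: [0.458, -0.538, 0.538, -0.458]
ft_force: [-0.0, 0.2, -0.6]
width: 0.0418
```

Call:
arm_command:
  targets:
    - [[0,0.001,0,0,0,0],[0,0,0,0,0,0],[0,0,0,0,0,0]]

```text
time: 8.17
ee_pos: [0.4931, -0.3357, 0.0118]
eef_rot: [0.458, -0.538, 0.539, -0.459]
ft_force: [-0.1, -0.7, 0.9]
width: 0.042
```

Call:
arm_command:
  targets:
    - [[0,0,0,0,0,0],[0,0,0,0,0,0],[0,0,0,0,0,0],[0,0,0,0,0,0],[0,-0.01,0,0,0,0],[0,-0.02,0,0,0,0],[0,-0.03,0,0,0,0],[0,-0.03,0,0,0,0],[0,-0.03,0,0,0,0],[0,0,0,0,0,0]]
  hand: 0.75

```text
time: 9.0
ee_pos: [0.4958, -0.337, 0.1389]
eef_rot: [0.458, -0.535, 0.542, -0.459]
ft_force: [1.1, 1.3, 0.9]
width: 0.0653
```

```bash
python3 -c "
from h import *
from bench import vision
plan([.5485,.3235,.135],7.5)
c=vision.camera('top');d=vision.camera('side')
cv2.imwrite('pics/a7.png',np.hstack([cv2.resize(c['pixels'][90:240,250:450],(400,300)),cv2.resize(d['pixels'][60:210,200:400],(400,300))]))"
```

```text
t 9.0 tcp [ 0.4958 -0.337   0.1389] yaw -9.16 w 0.0653 F [1.1 1.3 0.9] q [ 0.78  0.35 -0.32  1.63  0.12  1.17 -1.3 ] down [ 0.008 -0.005 -1.   ]
turn about tool y -16.66 then shift tool [-0.648   0.0025  0.1385] min rows 15.891148078647127
```

View pics/a7.png

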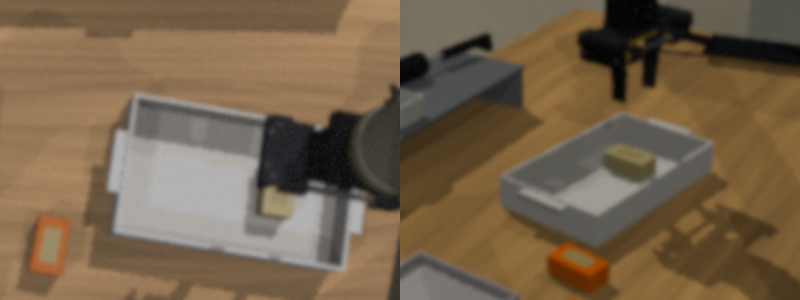

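The first bar lies flat in the caddy, at (275,203) in the left panel and (630,163) in the right panel. I'm going for the left bar.

Call:
arm_command:
  targets:
    - [[0,0,0,0,-5.5,0],[0,0,0,0,-5.6,0],[0,0,0,0,-5.6,0],[-0.036,0,0.0077,0,0,0],[-0.036,0,0.0077,0,0,0],[-0.036,0,0.0077,0,0,0],[-0.036,0,0.0077,0,0,0],[-0.036,0,0.0077,0,0,0],[-0.036,0,0.0077,0,0,0],[-0.036,0,0.0077,0,0,0],[-0.036,0,0.0077,0,0,0],[-0.036,0,0.0077,0,0,0]]

```text
time: 10.1
ee_pos: [0.5181, -0.0036, 0.1307]
eef_rot: [0.532, -0.466, 0.466, -0.531]
ft_force: [1.4, -0.0, 0.7]
width: 0.0653
```

Call:
arm_command:
  targets:
    - [[-0.036,0,0.0077,0,0,0],[-0.036,0,0.0077,0,0,0],[-0.036,0,0.0077,0,0,0],[-0.036,0,0.0077,0,0,0],[-0.036,0,0.0077,0,0,0],[-0.036,0,0.0077,0,0,0],[-0.036,0,0.0077,0,0,0],[-0.03,0,0.0077,0,0,0],[-0.02,0,0.004,0,0,0],[0,0,0,0,0,0]]

```text
time: 10.93
ee_pos: [0.542, 0.3081, 0.1303]
eef_rot: [0.533, -0.466, 0.463, -0.533]
ft_force: [-0.9, -0.1, -0.2]
width: 0.0655
```

```bash
python3 -c "
from h import *
from bench import vision
plan([.5485,.3235,.04],7.2)
c=vision.camera('top');d=vision.camera('side')
cv2.imwrite('pics/a8.png',np.hstack([cv2.resize(c['pixels'][90:240,60:260],(400,300)),cv2.resize(d['pixels'][130:320,20:270],(400,304))[:300]]))"
```

```text
t 10.9333 tcp [0.542  0.3081 0.1303] yaw 7.9 w 0.0655 F [-0.9 -0.1 -0.2] q [-0.07  0.48 -0.68  1.55  0.31  1.22 -2.23] down [-0.003  0.002 -1.   ]
turn about tool y 0.7 then shift tool [-0.0142  0.0903  0.0086] min rows 2.201373060516344
```

View pics/a8.png

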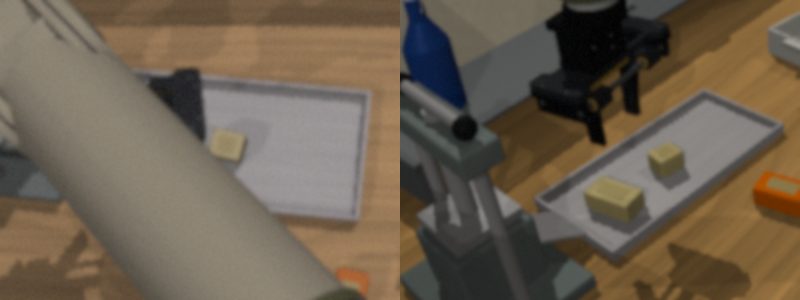

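Call:
arm_command:
  targets:
    - [[-0.007,0.01,0.004,0,0.7,0],[-0.007,0.02,0.004,0,0,0],[0,0.02,0,0,0,0],[0,0.02,0,0,0,0],[0,0.012,0,0,0,0],[0,0.007,0,0,0,0],[0,0,0,0,0,0],[0,0,0,0,0,0]]

```text
time: 11.7
ee_pos: [0.551, 0.3172, 0.043]
eef_rot: [-0.529, 0.469, -0.47, 0.529]
ft_force: [0.6, 0.2, 1.1]
width: 0.0651
```

```bash
python3 -c "
from h import *
from bench import vision
plan([.5485,.3235,.0115],7.2)
d=vision.camera('side')
im=cv2.resize(d['pixels'][140:300,40:240],None,fx=3.5,fy=3.5)
a=np.radians(7.2);R=np.array([[np.cos(a),-np.sin(a)],[np.sin(a),np.cos(a)]])
for sx,sy,z in [(1,1,.035),(-1,1,.035),(1,-1,.035),(-1,-1,.035),(-1,1,.005),(-1,-1,.005)]:
    q=R@[sx*.037,sy*.021]+[.5485,.3235]
    cv2.circle(im,((proj(d,[*q,z])[0]-[40,140])*3.5).astype(int).tolist(),3,(0,0,255),-1)
cv2.imwrite('pics/a9.png',im)"
```

```text
t 11.7 tcp [0.551  0.3172 0.043 ] yaw 6.8 w 0.0651 F [0.6 0.2 1.1] q [-0.12  0.59 -0.63  1.59  0.38  1.09 -2.3 ] down [ 0. -0. -1.]
turn about tool y -0.4 then shift tool [-0.0066  0.0315 -0.0017] min rows 0.7726871396504681
```

View pics/a9.png

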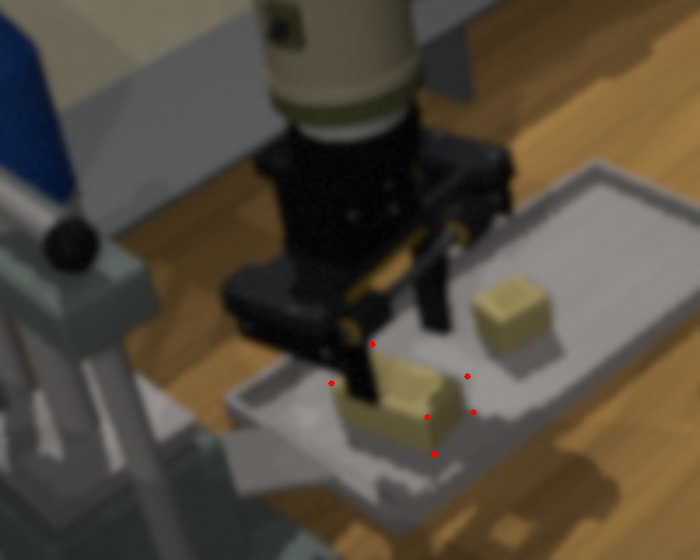

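Call:
arm_command:
  targets:
    - [[-0.005,0.006,-0.001,0,-0.4,0],[-0.001,0.01,0,0,0,0],[0,0.01,0,0,0,0],[0,0.005,0,0,0,0],[0,0,0,0,0,0],[0,0,0,0,0,0]]

```text
time: 12.25
ee_pos: [0.5486, 0.3233, 0.0109]
eef_rot: [0.531, -0.468, 0.467, -0.53]
ft_force: [0.1, -1.0, -0.0]
width: 0.0651
```

Call:
arm_command:
  targets:
    - [[0,0,0,0,0,0],[0,0,0,0,0,0],[0,0,0,0,0,0],[0,0,0,0,0,0],[0,0,0,0,0,0],[0,0,0,0,0,0]]
  hand: 0

```text
time: 12.75
ee_pos: [0.5491, 0.3237, 0.0118]
eef_rot: [-0.53, 0.467, -0.467, 0.531]
ft_force: [-0.3, -0.1, 2.3]
width: 0.0418
```

Call:
arm_command:
  targets:
    - [[0,0,0,0,0,0],[0,-0.005,0,0,0,0],[0,-0.01,0,0,0,0],[0,-0.01,0,0,0,0],[0,-0.01,0,0,0,0],[0,0,0,0,0,0]]

```text
time: 13.25
ee_pos: [0.5502, 0.3244, 0.0496]
eef_rot: [-0.529, 0.467, -0.468, 0.532]
ft_force: [-0.5, 0.7, -1.2]
width: 0.042
```

```bash
python3 -c "
from h import *
from bench import vision
plan([.512,-.217,.135],-9.2)
plan([.5485,.3235,.135])
d=vision.camera('side')
im=cv2.resize(d['pixels'][140:300,40:240],None,fx=3.5,fy=3.5)
cv2.imwrite('pics/b1.png',im)"
```

```text
t 13.25 tcp [0.5502 0.3244 0.0496] yaw 7.23 w 0.042 F [-0.5  0.7 -1.2] q [-0.13  0.59 -0.64  1.58  0.38  1.1  -2.3 ] down [ 0.003  0.002 -1.   ]
turn about tool y 16.43 then shift tool [ 0.5404 -0.086   0.0492] min rows 13.175911702155432
t 13.25 tcp [0.5502 0.3244 0.0496] yaw 7.23 w 0.042 F [-0.5  0.7 -1.2] q [-0.13  0.59 -0.64  1.58  0.38  1.1  -2.3 ] down [ 0.003  0.002 -1.   ]
turn about tool y 0 then shift tool [ 0.0006 -0.0854 -0.0015] min rows 2.0487000590714826
```

View pics/b1.png

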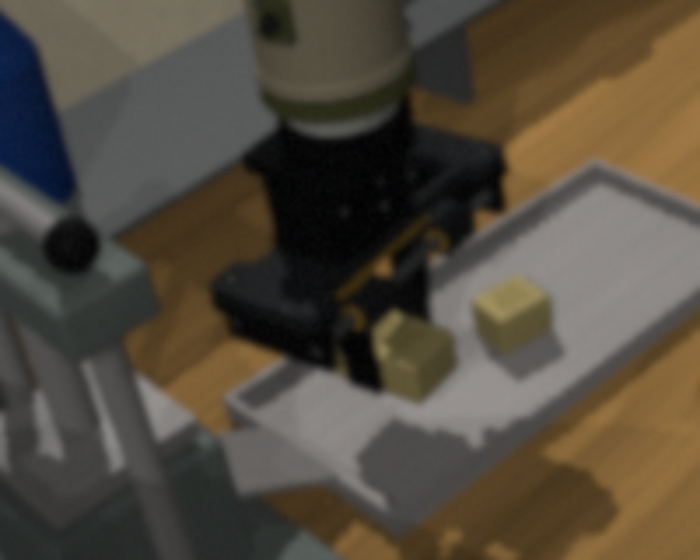

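The second bar is held and lifted at about (415,355) in the crop. The end piece at (512,313) hasn't moved.

Call:
arm_command:
  targets:
    - [[0,-0.015,0,0,0,0],[0,-0.023,0,0,0,0],[0,-0.023,0,0,4.1,0],[0,-0.02,0,0,4.1,0],[0,-0.005,0,0,4.1,0],[0,0,0,0,4.1,0],[0.015,0,0.0014,0,0,0],[0.025,0,0.0023,0,0,0],[0.033,0,0.003,0,0,0],[0.033,0,0.003,0,0,0],[0.033,0,0.003,0,0,0],[0.033,0,0.003,0,0,0]]

```text
time: 14.3
ee_pos: [0.5365, 0.1498, 0.1331]
eef_rot: [0.459, -0.538, 0.538, -0.459]
ft_force: [-0.0, 0.0, -0.8]
width: 0.0421
```

Call:
arm_command:
  targets:
    - [[0.033,0,0.003,0,0,0],[0.033,0,0.003,0,0,0],[0.033,0,0.003,0,0,0],[0.033,0,0.003,0,0,0],[0.033,0,0.003,0,0,0],[0.033,0,0.003,0,0,0],[0.033,0,0.003,0,0,0],[0.033,0,0.003,0,0,0],[0.033,0,0.003,0,0,0],[0.03,0,0.003,0,0,0],[0.02,0,0.002,0,0,0],[0.01,0,0.001,0,0,0]]

```text
time: 15.3
ee_pos: [0.5119, -0.2099, 0.133]
eef_rot: [0.458, -0.539, 0.539, -0.457]
ft_force: [-0.1, 0.6, -1.2]
width: 0.042
```

Call:
arm_command:
  targets:
    - [[0,0,0,0,0,0],[0,0,0,0,0,0]]

```text
time: 15.47
ee_pos: [0.513, -0.2053, 0.1328]
eef_rot: [-0.458, 0.538, -0.538, 0.459]
ft_force: [-0.3, 1.2, -1.6]
width: 0.0416
```

```bash
python3 -c "
from h import *
from bench import vision
plan([.512,-.217,.0115],-9.2)
c=vision.camera('top');d=vision.camera('side')
cv2.imwrite('pics/b2.png',np.hstack([cv2.resize(c['pixels'][90:240,250:450],(400,300)),cv2.resize(d['pixels'][60:210,200:400],(400,300))]))"
```

```text
t 15.4667 tcp [ 0.513  -0.2053  0.1328] yaw -9.14 w 0.0416 F [-0.3  1.2 -1.6] q [ 0.63  0.27 -0.39  1.75  0.11  1.14 -1.52] down [ 0.     0.001 -1.   ]
turn about tool y 0.06 then shift tool [0.0118 0.1213 0.0009] min rows 2.9214303035415266
```

View pics/b2.png

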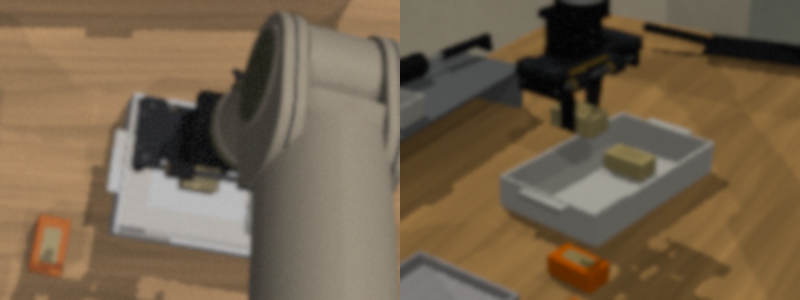

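Call:
arm_command:
  targets:
    - [[0.006,0.01,0,0,0,0],[0.004,0.018,0,0,0,0],[0,0.018,0,0,0,0],[0,0.018,0,0,0,0],[0,0.018,0,0,0,0],[0,0.013,0,0,0,0],[0,0.009,0,0,0,0],[0,0.006,0,0,0,0],[0,0,0,0,0,0],[0,0,0,0,0,0]]

```text
time: 16.4
ee_pos: [0.5115, -0.2164, 0.0229]
eef_rot: [0.458, -0.538, 0.538, -0.459]
ft_force: [-0.2, -0.8, -1.3]
width: 0.0418
```

```bash
python3 -c "
from h import *
plan([.512,-.217,.0118],-9.2)"
```

```text
t 16.4 tcp [ 0.5115 -0.2164  0.0229] yaw -9.15 w 0.0418 F [-0.2 -0.8 -1.3] q [ 0.62  0.41 -0.36  1.83  0.17  0.93 -1.55] down [ 0. -0. -1.]
turn about tool y 0.05 then shift tool [0.0005 0.0111 0.0006] min rows 0.2665644501937823
```

Call:
arm_command:
  targets:
    - [[0,0.005,0,0,0,0],[0,0.003,0,0,0,0],[0,0.002,0,0,0,0],[0,0.001,0,0,0,0],[0,0,0,0,0,0],[0,0,0,0,0,0],[0,0,0,0,0,0]]

```text
time: 16.98
ee_pos: [0.5112, -0.2165, 0.0118]
eef_rot: [0.458, -0.538, 0.538, -0.458]
ft_force: [-1.7, 1.3, 3.6]
width: 0.0421
```

```bash
python3 -c "
from h import *
from bench import vision
plan([.512,-.217,.0118],-9.2)
d=vision.camera('side')
cv2.imwrite('pics/b3.png',cv2.resize(d['pixels'][60:210,200:400],None,fx=4,fy=4)[:600,:800])"
```

```text
t 16.9833 tcp [ 0.5112 -0.2165  0.0118] yaw -9.16 w 0.0421 F [-1.7  1.3  3.6] q [ 0.62  0.42 -0.36  1.84  0.18  0.91 -1.55] down [ 0. -0. -1.]
turn about tool y 0.04 then shift tool [ 0.0004 -0.      0.0008] min rows 0.022035119519101466
```

View pics/b3.png

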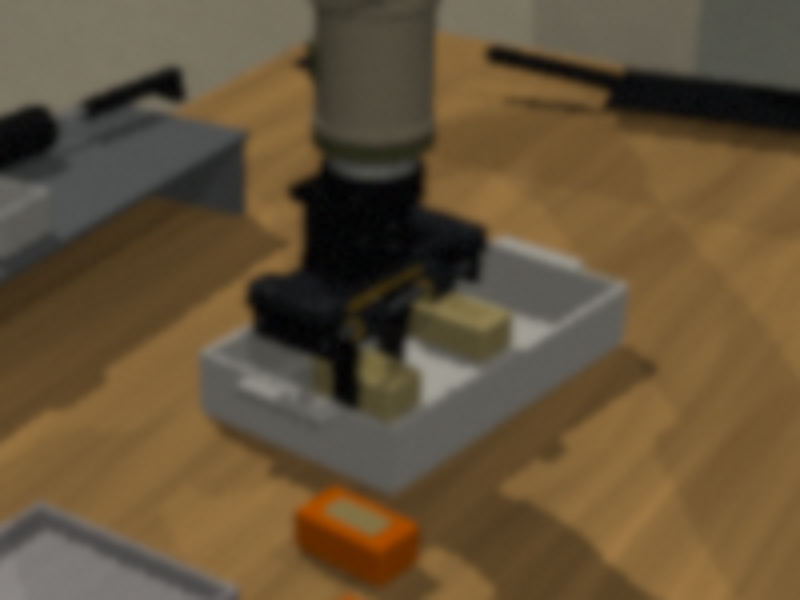

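The bar is on the caddy floor at about (370,385), beside the first one at (465,325), and contact reads +3.6 N. I'll release and retreat.

Call:
arm_command:
  targets:
    - [[0,0,0,0,0,0],[0,0,0,0,0,0],[0,0,0,0,0,0],[0,0,0,0,0,0],[0,-0.01,0,0,0,0],[0,-0.02,0,0,0,0],[0,-0.03,0,0,0,0],[0,-0.035,0,0,0,0],[0,-0.035,0,0,0,0],[0,-0.035,0,0,0,0],[0,-0.02,0,0,0,0],[0,0,0,0,0,0]]
  hand: 0.75

```text
time: 18.03
ee_pos: [0.5135, -0.217, 0.2027]
eef_rot: [0.457, -0.536, 0.541, -0.46]
ft_force: [1.1, 0.2, -0.8]
width: 0.065
```

Call:
arm_command:
  targets:
    - [[-0.03,0,0,0,0,0],[-0.035,0,0,0,0,0],[-0.035,0,0,0,0,0],[-0.035,0,0,0,0,0],[-0.035,0,0,0,0,0],[-0.035,0,0,0,0,0],[-0.03,0,0,0,0,0],[-0.01,0,0,0,0,0],[0,0,0,0,0,0]]

```text
time: 18.78
ee_pos: [0.55, 0.0292, 0.1966]
eef_rot: [-0.46, 0.537, -0.537, 0.46]
ft_force: [0.0, -1.0, -0.7]
width: 0.065
```

```bash
python3 -c "
from h import *
from bench import vision
plan([.512,-.217,.0118],-9.2)
c=vision.camera('top');d=vision.camera('side')
cv2.imwrite('pics/b4.png',np.hstack([cv2.resize(c['pixels'][90:240,250:450],(400,300)),cv2.resize(d['pixels'][60:260,130:397],(400,300))]))
cv2.imwrite('pics/b5.png',c['pixels'])"
```

```text
t 18.7833 tcp [0.55   0.0292 0.1966] yaw -8.85 w 0.065 F [ 0.  -1.  -0.7] q [ 0.35  0.23 -0.55  1.67  0.13  1.27 -1.96] down [-0.     0.001 -1.   ]
turn about tool y 0.35 then shift tool [0.2493 0.1846 0.0019] min rows 7.437894708619692
```

View pics/b4.png

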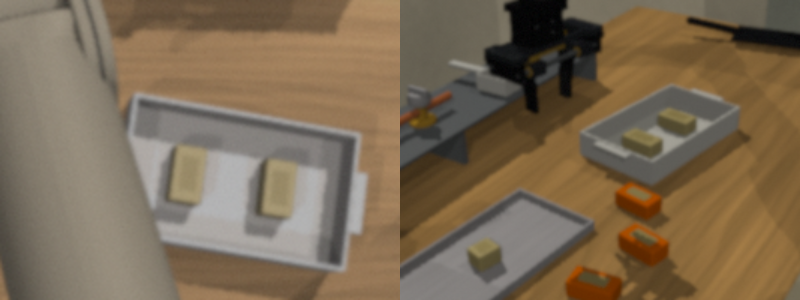

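View pics/b5.png

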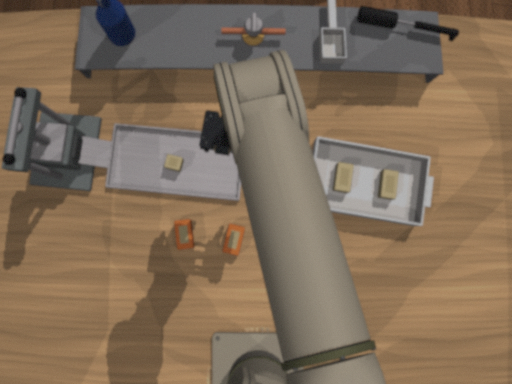

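Both bars lie flat side by side in the caddy, at (344,177) and (389,184) in the top view. The end piece is still at (173,162) and the robot is clear.

```bash
python3 -c "
from bench import r
print(r.close_job())"
```

```text
the job is handed in; nothing more can be done
None
```

Both full-length bars are in the caddy, set down one at a time across their 42 mm width, and the job was handed in at about 19 s of the 58 s allowed.

- **Bars:** the last top and side pictures show both lying flat on the caddy floor, side by side about 120 mm apart. I judged flatness by eye; I did not measure tilt or height after release. Each was released with the gripper at the height where it had been picked up. The second showed clear floor contact of about 3.6 N; the first showed no force above sensor noise.
- **End piece:** it is still at the same pixel position as at the start, (173,162) in the top view.
- **Rest of the scene:** the orange look-alikes were not touched. One is hidden under the arm in the last top view, but the side view shows all three in place. The gripper was open at about 0.2 m height and touching nothing.

No check failed. Twice, after lowering toward a bar, the measured gripper position was about 4–6 mm off its target. I corrected this before each grasp.

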